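# Shut the pine gift chest on the shop counter

## Task

Shut the little pine chest on the counter for the night: push both drawers fully home and push the lid down fully shut. Do it gently with the fingertips alone - nothing is to be gripped, pulled out, opened further or lifted, neither drawer nor lid may be slammed, and the flask, carton and beaker standing around it stay where they are.

Things in the scene. Friction and masses are not known exactly. Their poses are not given: they have to be found in the camera images.
- chest: Pale pine chest fixed to the counter, 160 mm deep (x), 300 wide (y), rim 95 high. Origin at the centre of its underside; own x points from the drawer side (facing the robot) to the hinge side, y left, z up. Two equal drawers side by side (centres at own y +72.5 and -72.5 mm); above them an open tray, its stock below the rim, which the lid covers.
- drawer_left (a joint): How far the left drawer (own +y) stands out along the chest's own -x, m: 0 = fully home. Starts 0.030 to 0.065, stop at 0.095. About 2 N of friction; stays where it is left. Front: pine board 141 mm wide, 12 thick, 8 to 66 mm above the counter; home, its outer face is 92 mm from the chest's centre.
- drawer_right (a joint): The same for the right drawer (own -y side), of the same make.
- drawer_left_knob (a point): Centre of the flat outer face of the left drawer's round steel knob, 22 mm across, 40 mm above the counter, in the middle of the drawer's width; the face stands 18 mm out from the drawer's front board, and 110 mm from the chest's centre when the drawer is home. Moves with the drawer.
- drawer_right_knob (a point): The same point on the right drawer's knob.
- lid (a joint): Lid angle, rad: 0 = shut, flat on the rim; grows as it opens upward (pi/2 would be upright). Starts 0.85 to 1.2: it stands open, leaning towards the robot; stop at 1.45. Stiff hinge: it stays where it is left and takes about 0.2 to 0.7 N m to move.
- lid_hinge (a point): Middle of the lid's hinge line, on the chest's far rim (own x = +80 mm, y = 0), 95 mm above the counter. The line runs along the chest's own y. Fixed to the chest.
- lid_edge (a point): Middle of the lid's free edge, at its outer (upper) face. The lid is a flat pine board 165 mm from hinge line to free edge, 304 mm wide, 10 mm thick: its inner face passes through the hinge line, its outer face is 10 mm from it (upward when shut). No handle. Moves with the lid.
- flask_mid (a point): Steel drinking flask standing loose on the counter, 70 mm across, 190 mm high; the point is at its middle, 95 mm up. To be left alone.
- carton_mid (a point): Cardboard gift carton standing loose, 85 x 85 x 100 mm; the point is at its middle, 50 mm up. To be left alone.
- beaker_mid (a point): White ceramic beaker standing loose, 74 mm across at the rim, 85 mm high; the point is at its middle, 42.5 mm up. To be left alone.
Mind the look-alikes: they are no part of the job. Leave any blue, pink or turquoise look-alike of the part that bears beaker_mid alone.

How it is judged (in metres and radians):
At the end, for the whole second after the job is handed in: Both drawers within 4 mm of fully home, the lid within 0.035 rad (about 6 mm at its edge) of flat shut, and flask, carton and beaker upright and within 30 mm of where they stood (value of joint each of drawer_left, drawer_right below 0.004 m and value of joint lid below 0.035 rad and distance of each of flask_mid, carton_mid, beaker_mid from where it was at the start of the episode below 0.03 m and angle between each of flask_mid, carton_mid, beaker_mid's own z axis and vertical below 0.2 rad); the robot touches nothing.
It fails at once if the flask, carton or beaker is moved more than 30 mm, lifted or tipped (distance of any of flask_mid, carton_mid, beaker_mid from where it was at the start of the episode above 0.03 m or angle between any of flask_mid, carton_mid, beaker_mid's own z axis and vertical above 0.35 rad).
It fails at once if a drawer is pulled farther out (beyond 80 mm) (value of joint any of drawer_left, drawer_right above 0.08 m).
It fails at once if the lid is lifted farther open (beyond 1.33 rad) (value of joint lid above 1.33 rad).
It fails at once if the lid is slammed (faster than 3 rad/s) (velocity of joint lid below -3 rad/s).
It fails at once if a drawer is slammed (faster than 0.5 m/s) (velocity of joint any of drawer_left, drawer_right below -0.5 m/s).
It also fails if it takes over 56 s, if anything falls off the work surface, if the arm or the gripper's body presses on something with over 40 N, if the wrist force passes 120 N, or if a joint passes its speed limit or range.

## Robot

A 6-joint arm with a two-finger parallel gripper is mounted at the origin on the work surface. World frame = base frame: x ahead of the robot, y to its left, z up, the work surface at z = 0. Lengths are in mm, angles in rad, forces in N, time in s.
With the tool pointing down it reaches from about 350 to 975 mm from the base axis. Payload 7.1 kg.
Tool frame: the origin (TCP) lies at the very end of the fingers, on their centre line; the grasp point (between the pads) lies 19 mm behind it; y points along the fingers, x is the direction in which the jaws open and shut, and the axes are right-handed (so a half turn about y gives the same grasp; the last joint's range is limited). The gripper opens to 88 mm and grips with 3 to 60 N. Pads are 20 mm wide; open, the fingers measure 115 mm over their backs; the gripper's body (75 mm by 178 mm) begins 61 mm behind the grasp point.
Start: joints at [-1.136, 0.423, 1.63, -0, 1.089, -0.019], TCP at [274.004, -561.717, 222.675] pointing down, gripper open.
Joint ranges: [-3, 3], [-0.9, 2.11], [0.09, 2.58], [-1.31, 4.45], [0.11, 2.69], [-2.54, 2.54]. Speed limits (rad/s): [2.39, 2.39, 3.01, 3.14, 3.14, 3.14].

## Interface

Orientations are given as a rotation vector (axis times angle).
In Python, from workcell import ctrl gives the robot as it stands. The module is installed in compiled form; this text tells all that it offers.
- The arm moves only by the tool jog_arm, never from a script. Its argument "steps" is a list of rows, each an object with "turn": the turn, a rotation vector about the world's x, y, z scaled (see below), a list of three; "dp": the shift along the world's x, y, z scaled (see below), a list of three; "claw": the opening, from 0 (shut) to 1 (fully open). In form: [{"turn": [wx, wy, wz], "dp": [x, y, z], "claw": claw}, ...]. A call has 1 to 12 rows; each row is the pose to reach, as a shift and turn from the pose measured when the call began, turning the shorter way round; what a row does not reach only later rows make up. The controller multiplies each number of a shift by 80 mm and each number of a turn by pi rad. A row lasts 1/12 s, in which the tool goes at most 41.7 mm and 7.16 degrees, less where a joint would pass 70% of its speed; a pose out of reach is approached as far as the arm can. A call with a number of a shift or a turn outside -1 to 1 is refused whole. A call with a gripper value outside its range is refused whole. The fingers move at their own pace and stop on an object; the grip force is fixed at half the most. Time passes only in rows, so rows that repeat a pose let the fingers close. It gives the time, the measured TCP pose, the force and the opening at its end, in the units of the state.
- ctrl.get_obs(): the state, without advancing time (a new reading comes with each control period).
- ctrl.get_image(name): name is "side" or "top"; returns a dict with "img" (480x640x3 uint8, red, green, blue), "range_z" (480x640 float32, mm along the optical axis (not along the pixel's ray), 0 where there is no reading), "fovy" (degrees; the focal length in pixels is half the picture's height over the tangent of half this angle, whatever the lens; pixels are square), "cx", "cy" (the principal point, pixels), "camera_from_world" (4x4, takes a point from world to camera coordinates). Camera axes: x right, y down, z forward; pixel columns grow to the right and rows downward; lengths in mm; the calibration is good to about 2 mm. A picture is of the moment at which its call begins.
- ctrl.close_job(): hands the job in, once; it reports no verdict.
The state is a dict: "t": time; "qpos": joint angles; "qvel": joint speeds; "joint_torque": joint torques, N m; "ee_pos": TCP position; "orientation": TCP orientation; "ft_force": force on the tool from outside, world axes, zero at the start; "moment": the same for the moment, N m; "width": finger opening in mm.
Only numpy, scipy, OpenCV 4.12 (cv2) and the standard library are available. Lean on these libraries where they do the work, as an engineer would, in place of code of your own. Each camera call takes 0.05 s, during which the arm holds its last target.

## Working session

There is one attempt and no reset: what is moved stays moved. The work goes in short steps, Python scripts to look and compute and a tool call to move; the robot and the scene stay as the last step left them, time stands still between calls to the robot, and variables do not carry over. Pictures are saved under pics/ and viewed, and the job is handed in when it is done.

Besides the shell and the picture viewer there is one more tool, called after "Call:" as name(argument=value, ...), one argument or row to a line, values as JSON. jog_arm: Moves the arm, as the interface text tells. Its arguments: {"type":"object","properties":{"steps":{"type":"array","items":{"type":"object","properties":{"turn":{"type":"array","items":{"type":"number"}},"dp":{"type":"array","items":{"type":"number"}},"claw":{"type":"number"}}}}},"required":["steps"]}

```bash
mkdir -p pics; cat > h.py <<'E'
from workcell import ctrl
import numpy as np, cv2
def grab(n,tag):
    d=ctrl.get_image(n); cv2.imwrite(f'pics/{tag}.png',d['img'][:,:,::-1]); np.savez(f'{tag}.npz',**d); return d
def cloud(d):
    z=np.array(d['range_z'],float); f=240/np.tan(np.radians(float(d['fovy']))/2)
    v,u=np.mgrid[0:480,0:640]
    P=np.stack([(u-d['cx'])/f*z,(v-d['cy'])/f*z,z,np.ones_like(z)],-1)
    W=P@np.linalg.inv(d['camera_from_world']).T
    W=W[...,:3]; W[z==0]=np.nan; return W
E
python3 - <<'E'
from h import *
for n in('side','top'):
    d=grab(n,n+'0'); print(n,d['fovy'],d['cx'],d['cy'],np.linalg.inv(d['camera_from_world']).round(2).tolist())
print(ctrl.get_obs())
E
```

```text
side 42.96510209612258 316.43213088224275 241.6441918280782 [[-0.96, -0.2, 0.18, 390.54], [-0.26, 0.67, -0.7, 875.64], [0.02, -0.72, -0.7, 926.83], [0.0, 0.0, 0.0, 1.0]]
top 43.40852386844864 309.4852771995987 247.4976972656008 [[-0.01, -0.98, 0.19, 361.71], [-1.0, 0.02, 0.01, 25.07], [-0.01, -0.19, -0.98, 1284.24], [0.0, 0.0, 0.0, 1.0]]
{'t': 0.1, 'qpos': array([-1.13598975e+00,  4.23720629e-01,  1.63059078e+00,  6.13362522e-06,
        1.08857968e+00, -1.89862454e-02]), 'qvel': array([-0.00093628, -0.00369796, -0.00250023,  0.00017736, -0.00165477,
        0.00075573]), 'joint_torque': array([-3.35112254e-04, -5.45615137e+01, -2.74325484e+01,  6.45721285e-02,
        1.87938527e-02, -4.16920011e-05]), 'ee_pos': array([ 273.81508483, -561.2908184 ,  222.01572315]), 'orientation': array([-1.38962217,  0.86958272, -0.86780422]), 'ft_force': array([0.27327551, 0.63960768, 0.37404282]), 'moment': array([ 0.01103493, -0.00474121,  0.01221015]), 'width': 88.00692477820026}
```

View pics/side0.png

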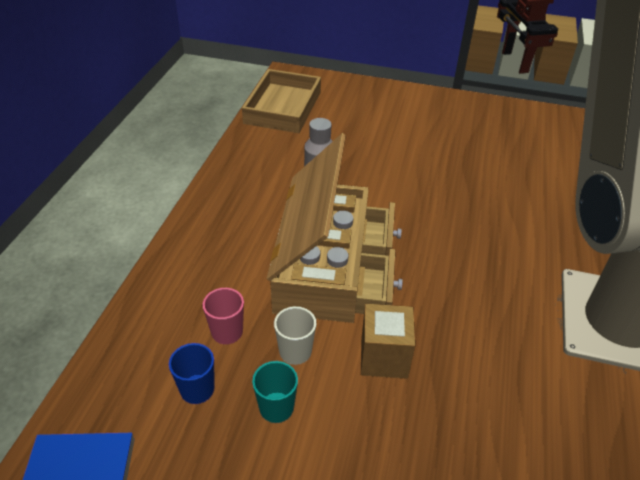

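View pics/top0.png

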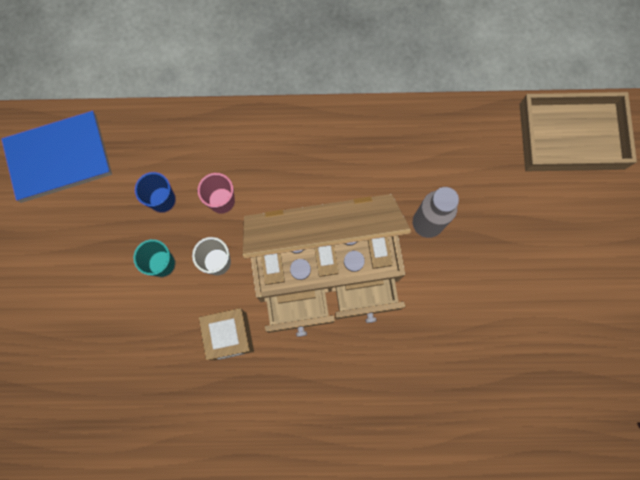

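The side view shows the chest at about (320,240). Its knobs are at (398,233) and (398,283), with the lid leaning over the tray. The flask is at (318,140), the carton at (388,340) and the white beaker at (295,335). Look-alike beakers: pink (225,315), blue (193,373), turquoise (276,390). Drawer-like thing: the wooden tray at (282,98). In the top view the drawer fronts are at (300,323) and (370,309), the lid at (325,222) and the white beaker at (211,256).

```bash
cat > fit.py <<'E'
from h import *
import sys
from scipy.optimize import least_squares
def fit(d,cx0=None):
    W=cloud(d); return W
if __name__=='__main__':
    top=dict(np.load('top0.npz')); side=dict(np.load('side0.npz'))
    Wt=cloud(top); Ws=cloud(side)
    for n,(u,v) in dict(knobL=(301,332),knobR=(371,319),flasktop=(446,198),carton=(222,333),beakerrim=(211,242),lidfreeL=(250,251),lidfreeR=(405,232),lidmidfree=(328,243),lidhL=(246,220),lidhR=(388,202),frontL=(300,324),frontR=(370,310),rim=(262,292)).items():
        print(n,Wt[v,u].round(0), np.nanmedian(Wt[v-1:v+2,u-1:u+2].reshape(-1,3),0).round(0))
    for n,(u,v) in dict(knobR=(399,233),knobL=(399,283),lid=(310,210)).items(): print('s',n,Ws[v,u].round(0))
    im=top['img'][180:350,190:470]; cv2.imwrite('pics/crop0.png',cv2.resize(im[:,:,::-1],None,fx=2.8,fy=2.8,interpolation=cv2.INTER_CUBIC))
    # lid plane
    a=Wt[205:245,255:395].reshape(-1,3); a=a[np.isfinite(a).all(1)]; a=a[a[:,2]>110]
    c=np.median(a,0)
    for _ in range(5):
        U,S,V=np.linalg.svd(a-a.mean(0),full_matrices=False); n=V[2]; r=(a-a.mean(0))@n; k=abs(r)<3*max(1,np.median(abs(r)));a=a[k]
    n*=np.sign(n[2]); print('lid n',n.round(3),'angle',np.arccos(n[2]).round(3),'yaw of +x',np.arctan2(n[1],n[0]).round(3),a.mean(0).round(1),len(a))
    # drawer front tops
    for nm,(u0,u1,v0,v1) in dict(L=(266,333,312,332),R=(335,404,300,320)).items():
        b=Wt[v0:v1,u0:u1].reshape(-1,3); b=b[(b[:,2]>60)&(b[:,2]<72)]
        (c,s,ang)=cv2.minAreaRect(b[:,:2].astype(np.float32)); print(nm,c,s,ang,len(b))
E
python3 fit.py
```

```text
knobL [430.  58.  54.] [430.  58.  52.]
knobR [454. -85.  49.] [454. -85.  49.]
flasktop [ 666. -219.  194.] [ 667. -220.  191.]
carton [427. 210. 104.] [427. 211. 102.]
beakerrim [618. 243.  58.] [617. 243.  60.]
lidfreeL [565. 143. 227.] [565. 143. 227.]
lidfreeR [ 595. -135.  226.] [ 596. -135.  226.]
lidmidfree [577.   3. 228.] [577.   3. 227.]
lidhL [648. 163. 121.] [648. 163. 121.]
lidhR [ 677. -119.  132.] [ 677. -119.  132.]
frontL [445.  60.  64.] [445.  59.  67.]
frontR [471. -82.  63.] [471. -82.  65.]
rim [507. 133.  98.] [507. 133.  96.]
s knobR [452. -77.  48.]
s knobL [429.  65.  49.]
s lid [612.  56. 184.]
lid n [0.766 0.104 0.634] angle 0.884 yaw of +x 0.135 [624.7   9.8 175.1] 4672
L (450.1016540527344, 61.78358459472656) (18.436662673950195, 136.2035369873047) 7.410545825958252 411
R (475.3207702636719, -80.93017578125) (17.504161834716797, 138.7354278564453) 7.751755714416504 418
```

View pics/crop0.png

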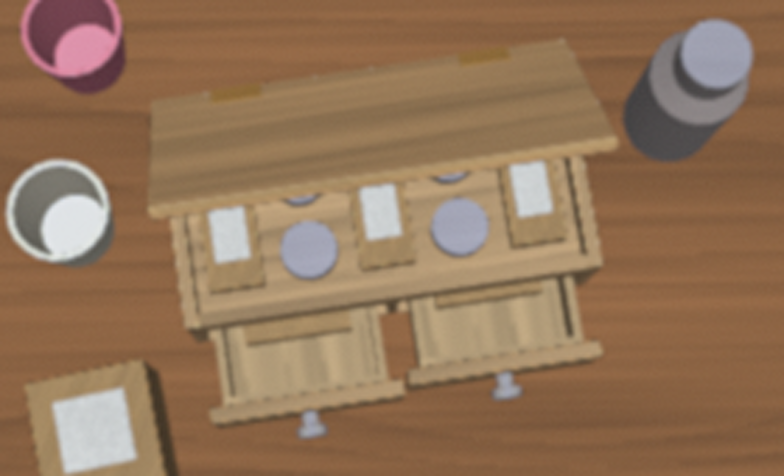

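```bash
cat > pose.py <<'E'
from h import *
from scipy.spatial.transform import Rotation as R
yaw=0.133; C=np.array([597.4,8.3]); ex=np.array([np.cos(yaw),np.sin(yaw)]); ey=np.array([-ex[1],ex[0]])
def w(x,y,z): return np.r_[C+x*ex+y*ey,z]
def lidpt(a,r): return 80-r*np.cos(a)+10*np.sin(a), 95+r*np.sin(a)+10*np.cos(a)
def own(p): q=np.asarray(p)[:2]-C; return np.array([q@ex,q@ey])
def st():
    o=ctrl.get_obs(); M=R.from_rotvec(o['orientation']).as_matrix()
    print('t',round(o['t'],2),'p',o['ee_pos'].round(1),'own',own(o['ee_pos']).round(1),'F',o['ft_force'].round(1),'w',round(o['width'],1)); return o,M
E
python3 - <<'E'
from pose import *
o,M=st(); print(M.round(3))
# want tool x along +-ey, tool y down
for s in(1,-1):
    X=np.r_[s*ey,0]; Y=np.array([0,0,-1.]); D=np.c_[X,Y,np.cross(X,Y)]
    print(s,(R.from_matrix(D@M.T).as_rotvec()/np.pi).round(3))
p=o['ee_pos']
print('fine own check flask', own([667,-220]),own([427,211]))
for a in(.884,.7,.5,.3,.1,0):
    x,z=lidpt(a,150); print(a,w(x+10,0,z).round(1))
# rim front estimate
d=dict(np.load('top0.npz')); W=cloud(d)[255:300,250:410].reshape(-1,3); W=W[(W[:,2]>91)&(W[:,2]<99)]
q=(W[:,:2]-C)@np.c_[ex,ey]; print(np.percentile(q,[1,5,95,99],axis=0).round(1),len(q))
E
```

```text
t 0.1 p [ 273.8 -561.3  222. ] own [-396.3 -521.7] F [0.3 0.6 0.4] w 88.0
[[ 0.438 -0.001  0.899]
 [-0.899  0.001  0.438]
 [-0.001 -1.     0.   ]]
1 [ 0.    -0.001  0.898]
-1 [-0.    -0.    -0.102]
fine own check flask [  38.71086837 -235.5133089 ] [-142.01542714  223.50630518]
0.884 [600.    8.6 217.3]
0.7 [579.3   5.9 199.3]
0.5 [560.9   3.4 175.7]
0.3 [547.5   1.6 148.9]
0.1 [539.7   0.6 119.9]
0 [5.379e+02 3.000e-01 1.050e+02]
[[ -81.  -149. ]
 [ -80.3 -144.8]
 [ -19.3  146.8]
 [  -3.2  149.2]] 1056
```

Call:
jog_arm(
  steps=[
    {"turn": [0,0,-0.05],"dp": [0.25,0.5,0.5],"claw": 0},
    {"turn": [0,0,-0.102],"dp": [0.5,1,1],"claw": 0},
    {"turn": [0,0,-0.102],"dp": [0.5,1,1],"claw": 0},
    {"turn": [0,0,-0.102],"dp": [0.5,1,1],"claw": 0},
  ],
)

```text
t: 0.43
ee_pos: [316.4, -479.7, 306.6]
orientation: [-1.268, 1.107, -1.115]
ft_force: [0.5, -0.8, 1.4]
width: 64.4
```

Call:
jog_arm(
  steps=[
    {"dp": [0.3,0.5,0],"claw": 0,"turn": [0,0,0]},
    {"dp": [0.6,1,0],"claw": 0,"turn": [0,0,0]},
    {"dp": [0.6,1,0],"claw": 0,"turn": [0,0,0]},
  ],
)

```text
t: 0.68
ee_pos: [365.5, -396.5, 306.1]
orientation: [-1.268, 1.106, -1.112]
ft_force: [0.5, 0.0, 0.4]
width: 45.0
```

Call:
jog_arm(
  steps=[
    {"dp": [0.3,0.5,0],"claw": 0,"turn": [0,0,0]},
    {"dp": [0.6,1,0],"claw": 0,"turn": [0,0,0]},
    {"dp": [0.6,1,0],"claw": 0,"turn": [0,0,0]},
  ],
)

```text
t: 0.93
ee_pos: [414.6, -313.5, 305.3]
orientation: [-1.268, 1.105, -1.109]
ft_force: [0.2, 0.0, -0.2]
width: 24.2
```

Call:
jog_arm(
  steps=[
    {"dp": [0.3,0.5,0],"claw": 0,"turn": [0,0,0]},
    {"dp": [0.6,1,0],"claw": 0,"turn": [0,0,0]},
    {"dp": [0.6,1,0],"claw": 0,"turn": [0,0,0]},
  ],
)

```text
t: 1.18
ee_pos: [464.0, -230.5, 304.5]
orientation: [-1.269, 1.104, -1.105]
ft_force: [-0.0, 0.2, -0.3]
width: 4.4
```

Call:
jog_arm(
  steps=[
    {"dp": [0.3,0.5,0],"claw": 0,"turn": [0,0,0]},
    {"dp": [0.6,1,0],"claw": 0,"turn": [0,0,0]},
    {"dp": [0.6,1,0],"claw": 0,"turn": [0,0,0]},
  ],
)

```text
t: 1.43
ee_pos: [513.7, -147.5, 303.7]
orientation: [-1.269, 1.102, -1.102]
ft_force: [0.3, -0.7, 0.1]
width: 0.4
```

Call:
jog_arm(
  steps=[
    {"dp": [0.3,0.5,0],"claw": 0,"turn": [0,0,0]},
    {"dp": [0.6,1,0],"claw": 0,"turn": [0,0,0]},
    {"dp": [0.6,1,0],"claw": 0,"turn": [0,0,0]},
  ],
)

```text
t: 1.68
ee_pos: [563.6, -64.7, 303.0]
orientation: [-1.27, 1.1, -1.099]
ft_force: [0.0, -0.4, -0.5]
width: 0.4
```

Call:
jog_arm(
  steps=[
    {"dp": [0.25,0.5,0],"claw": 0,"turn": [0,0,0]},
    {"dp": [0.5,0.9,0],"claw": 0,"turn": [0,0,0]},
    {"dp": [0.5,0.9,0],"claw": 0,"turn": [0,0,0]},
  ],
)

```text
t: 1.93
ee_pos: [606.0, 11.0, 302.2]
orientation: [-1.27, 1.097, -1.096]
ft_force: [-1.1, -0.8, -0.8]
width: 0.4
```

```bash
python3 - <<'E'
from pose import *
o,M=st(); print(M.round(3))
grab('side','side1'); grab('top','top1')
i=np.hstack([cv2.imread('pics/side1.png')[60:420,160:560],cv2.imread('pics/top1.png')[60:420,120:520]]); cv2.imwrite('pics/p1.png',i)
E
```

```text
t 1.93 p [606.   11.  302.2] own [8.9 1.5] F [-1.1 -0.8 -0.8] w 0.4
[[ 0.15   0.004  0.989]
 [-0.989  0.005  0.15 ]
 [-0.005 -1.     0.005]]
```

View pics/p1.png

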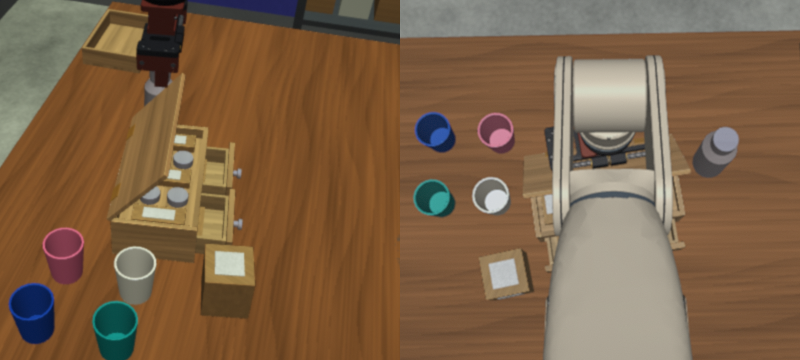

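In the left picture the closed fingertips hang above the lid at about (163,80), with the gripper's long side parallel to the hinge. The beaker, carton and flask are undisturbed. Next I descend.

Call:
jog_arm(
  steps=[
    {"dp": [0,0,-0.3],"claw": 0,"turn": [0,0,0]},
    {"dp": [0,0,-0.6],"claw": 0,"turn": [0,0,0]},
    {"dp": [0,0,-0.9],"claw": 0,"turn": [0,0,0]},
    {"dp": [0,0,-0.9],"claw": 0,"turn": [0,0,0]},
  ],
)

```text
t: 2.37
ee_pos: [600.0, 5.6, 225.1]
orientation: [-1.279, 1.106, -1.093]
ft_force: [-1.6, 0.3, -0.8]
width: 0.3
```

Call:
jog_arm(
  steps=[
    {"dp": [0,0,-0.07],"claw": 0,"turn": [0,0,0]},
    {"dp": [0,0,-0.14],"claw": 0,"turn": [0,0,0]},
    {"dp": [0,0,-0.2],"claw": 0,"turn": [0,0,0]},
    {"dp": [0,0,-0.27],"claw": 0,"turn": [0,0,0]},
    {"dp": [0,0,-0.27],"claw": 0,"turn": [0,0,0]},
  ],
)

```text
t: 2.78
ee_pos: [600.3, 5.3, 203.5]
orientation: [-1.278, 1.105, -1.094]
ft_force: [2.1, -1.4, 1.4]
width: 0.5
```

Call:
jog_arm(
  steps=[
    {"dp": [-0.09,-0.01,-0.09],"claw": 0,"turn": [0,0,0]},
    {"dp": [-0.18,-0.02,-0.18],"claw": 0,"turn": [0,0,0]},
    {"dp": [-0.27,-0.04,-0.27],"claw": 0,"turn": [0,0,0]},
    {"dp": [-0.33,-0.04,-0.37],"claw": 0,"turn": [0,0,0]},
    {"dp": [-0.39,-0.05,-0.47],"claw": 0,"turn": [0,0,0]},
    {"dp": [-0.45,-0.06,-0.57],"claw": 0,"turn": [0,0,0]},
    {"dp": [-0.5,-0.07,-0.68],"claw": 0,"turn": [0,0,0]},
    {"dp": [-0.54,-0.07,-0.78],"claw": 0,"turn": [0,0,0]},
    {"dp": [-0.58,-0.08,-0.88],"claw": 0,"turn": [0,0,0]},
    {"dp": [-0.58,-0.08,-0.88],"claw": 0,"turn": [0,0,0]},
  ],
)

```text
t: 3.62
ee_pos: [552.3, -1.1, 131.1]
orientation: [-1.28, 1.107, -1.092]
ft_force: [-0.5, 1.0, -0.3]
width: 0.3
```

```bash
python3 - <<'E'
from pose import *
o,M=st(); print(M.round(3))
grab('side','side2')
cv2.imwrite('pics/p2.png',cv2.imread('pics/side2.png')[60:420,160:560])
E
```

```text
t 3.62 p [552.3  -1.1 131.1] own [-45.9  -3.4] F [-0.5  1.  -0.3] w 0.3
[[ 0.148 -0.009  0.989]
 [-0.989  0.003  0.148]
 [-0.004 -1.    -0.009]]
```

View pics/p2.png

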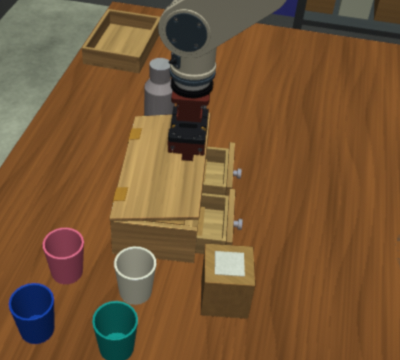

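The lid is nearly down, with its front edge at about (200,217) and a small gap left. I press it the rest of the way.

Call:
jog_arm(
  steps=[
    {"dp": [-0.02,0,-0.09],"claw": 0,"turn": [0,0,0]},
    {"dp": [-0.04,0,-0.17],"claw": 0,"turn": [0,0,0]},
    {"dp": [-0.05,0,-0.24],"claw": 0,"turn": [0,0,0]},
    {"dp": [-0.06,0,-0.29],"claw": 0,"turn": [0,0,0]},
    {"dp": [-0.06,0,-0.33],"claw": 0,"turn": [0,0,0]},
    {"dp": [-0.06,0,-0.33],"claw": 0,"turn": [0,0,0]},
  ],
)

```text
t: 4.17
ee_pos: [547.8, -1.2, 105.4]
orientation: [-1.281, 1.107, -1.092]
ft_force: [-0.2, -0.8, 2.5]
width: 0.6
```

Call:
jog_arm(
  steps=[
    {"dp": [0,0,-0.02],"claw": 0,"turn": [0,0,0]},
    {"dp": [0,0,-0.04],"claw": 0,"turn": [0,0,0]},
    {"dp": [0,0,-0.04],"claw": 0,"turn": [0,0,0]},
  ],
)

```text
t: 4.42
ee_pos: [547.9, -1.2, 105.0]
orientation: [-1.281, 1.107, -1.092]
ft_force: [-10.0, -0.5, 31.0]
width: 0.7
```

Force jumped to 31 N at z=105, so the lid is seated. Next: lift off and move in front of the left knob.

Call:
jog_arm(
  steps=[
    {"dp": [0,0,0.3],"claw": 0,"turn": [0,0,0]},
    {"dp": [0,0,0.7],"claw": 0,"turn": [0,0,0]},
    {"dp": [-0.4,0.1,0.7],"claw": 0,"turn": [0,0,0]},
    {"dp": [-0.96,0.35,0.7],"claw": 0,"turn": [0,0,0]},
    {"dp": [-0.96,0.35,0.7],"claw": 0,"turn": [0,0,0]},
  ],
)

```text
t: 4.83
ee_pos: [464.6, 27.8, 160.1]
orientation: [-1.285, 1.112, -1.088]
ft_force: [-0.8, 0.5, -0.9]
width: 0.5
```

Call:
jog_arm(
  steps=[
    {"dp": [-0.5,0.2,0],"claw": 0,"turn": [0,0,0]},
    {"dp": [-0.97,0.35,0],"claw": 0,"turn": [0,0,0]},
    {"dp": [-0.97,0.35,0],"claw": 0,"turn": [0,0,0]},
  ],
)

```text
t: 5.08
ee_pos: [379.3, 56.3, 158.6]
orientation: [-1.291, 1.117, -1.083]
ft_force: [-0.4, -1.0, -0.5]
width: 0.4
```

```bash
python3 - <<'E'
from pose import *
o,M=st()
grab('side','side3')
cv2.imwrite('pics/p3.png',cv2.imread('pics/side3.png')[60:420,160:560])
E
```

```text
t 5.08 p [379.3  56.3 158.6] own [-209.8   76.5] F [-0.4 -1.  -0.5] w 0.4
```

View pics/p3.png

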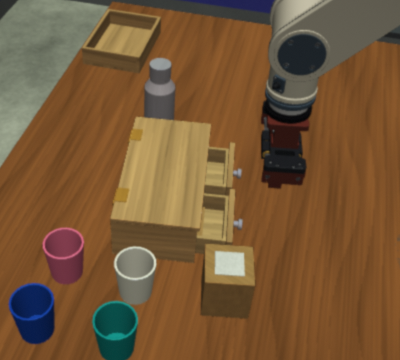

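The lid lies flat, and the gripper at (285,160) is in front of the left knob at (238,223). Next I descend in front of it.

Call:
jog_arm(
  steps=[
    {"dp": [0.1,-0.05,-0.4],"claw": 0,"turn": [0,0,0]},
    {"dp": [0.1,-0.05,-0.8],"claw": 0,"turn": [0,0,0]},
    {"dp": [0.1,-0.05,-0.8],"claw": 0,"turn": [0,0,0]},
  ],
)

```text
t: 5.38
ee_pos: [387.9, 51.9, 91.4]
orientation: [-1.295, 1.12, -1.081]
ft_force: [-1.2, -0.2, -0.6]
width: 0.5
```

```bash
python3 - <<'E'
from pose import *
o,M=st(); print(M.round(3))
E
```

```text
t 5.38 p [387.9  51.9  91.4] own [-201.8   71. ] F [-1.2 -0.2 -0.6] w 0.5
[[ 0.15  -0.029  0.988]
 [-0.989  0.002  0.15 ]
 [-0.006 -1.    -0.028]]
```

Call:
jog_arm(
  steps=[
    {"dp": [0,0,-0.35],"claw": 0,"turn": [0,0,0]},
    {"dp": [0,0.02,-0.66],"claw": 0,"turn": [0,0,0]},
    {"dp": [0,0.02,-0.66],"claw": 0,"turn": [0,0,0]},
    {"dp": [0,0.02,-0.66],"claw": 0,"turn": [0,0,0]},
  ],
)

```text
t: 5.72
ee_pos: [387.9, 53.3, 38.6]
orientation: [-1.297, 1.121, -1.08]
ft_force: [0.0, -0.4, -0.5]
width: 0.6
```

```bash
python3 - <<'E'
from pose import *
o,M=st()
d=grab('side','side4')
cv2.imwrite('pics/p4.png',cv2.resize(cv2.imread('pics/side4.png')[200:360,340:540],None,fx=4,fy=3.5*8/7,interpolation=2)[:600])
E
```

```text
t 5.72 p [387.9  53.3  38.6] own [-201.7   72.4] F [ 0.  -0.4 -0.5] w 0.6
```

View pics/p4.png

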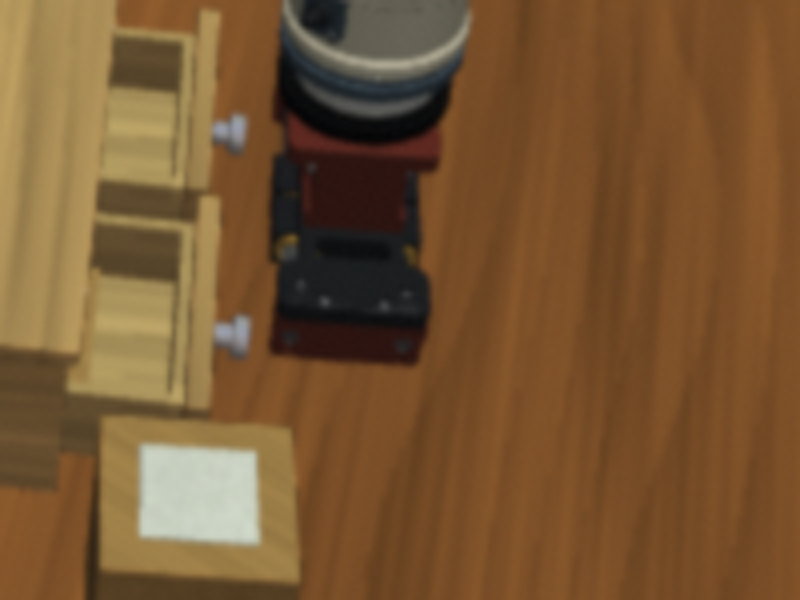

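The gripper is clear of the carton at (200,490) and in line with the left knob at (232,337). I push along the chest's +x.

Call:
jog_arm(
  steps=[
    {"dp": [0.1,0.013,0],"claw": 0,"turn": [0,0,0]},
    {"dp": [0.2,0.027,0],"claw": 0,"turn": [0,0,0]},
    {"dp": [0.3,0.04,0],"claw": 0,"turn": [0,0,0]},
    {"dp": [0.4,0.053,0],"claw": 0,"turn": [0,0,0]},
    {"dp": [0.5,0.067,0],"claw": 0,"turn": [0,0,0]},
    {"dp": [0.6,0.08,0],"claw": 0,"turn": [0,0,0]},
    {"dp": [0.7,0.093,0],"claw": 0,"turn": [0,0,0]},
    {"dp": [0.8,0.107,0],"claw": 0,"turn": [0,0,0]},
    {"dp": [0.85,0.113,0],"claw": 0,"turn": [0,0,0]},
    {"dp": [0.85,0.113,0],"claw": 0,"turn": [0,0,0]},
  ],
)

```text
t: 6.6
ee_pos: [458.2, 62.7, 39.4]
orientation: [-1.294, 1.119, -1.082]
ft_force: [-0.1, -0.8, -0.4]
width: 0.7
```

```bash
python3 - <<'E'
from pose import *
o,M=st()
E
```

```text
t 6.6 p [458.2  62.7  39.4] own [-130.8   72.3] F [-0.1 -0.8 -0.4] w 0.7
```

Call:
jog_arm(
  steps=[
    {"dp": [0.04,0.005,0],"claw": 0,"turn": [0,0,0]},
    {"dp": [0.08,0.01,0],"claw": 0,"turn": [0,0,0]},
    {"dp": [0.11,0.015,0],"claw": 0,"turn": [0,0,0]},
    {"dp": [0.14,0.018,0],"claw": 0,"turn": [0,0,0]},
    {"dp": [0.14,0.018,0],"claw": 0,"turn": [0,0,0]},
  ],
)

```text
t: 7.02
ee_pos: [467.5, 63.9, 39.1]
orientation: [-1.297, 1.122, -1.08]
ft_force: [-6.7, -1.4, 3.8]
width: 0.7
```

Call:
jog_arm(
  steps=[
    {"dp": [0.02,0.003,0],"claw": 0,"turn": [0,0,0]},
    {"dp": [0.04,0.005,0],"claw": 0,"turn": [0,0,0]},
    {"dp": [0.05,0.006,0],"claw": 0,"turn": [0,0,0]},
    {"dp": [0.05,0.006,0],"claw": 0,"turn": [0,0,0]},
  ],
)

```text
t: 7.35
ee_pos: [467.5, 63.9, 38.7]
orientation: [-1.303, 1.127, -1.076]
ft_force: [-11.3, -1.6, 8.9]
width: 0.5
```

Stopped dead at 11 N, well above the 2 N of friction, so the left drawer is home. I back off and go to the right one.

Call:
jog_arm(
  steps=[
    {"dp": [-0.45,-0.06,0],"claw": 0,"turn": [0,0,0]},
    {"dp": [-0.9,-0.12,0],"claw": 0,"turn": [0,0,0]},
    {"dp": [-0.9,-0.12,0],"claw": 0,"turn": [0,0,0]},
    {"dp": [-0.85,-0.5,0],"claw": 0,"turn": [0,0,0]},
    {"dp": [-0.8,-0.95,0],"claw": 0,"turn": [0,0,0]},
    {"dp": [-0.8,-0.95,0],"claw": 0,"turn": [0,0,0]},
  ],
)

```text
t: 7.85
ee_pos: [405.6, -15.7, 39.1]
orientation: [-1.3, 1.127, -1.081]
ft_force: [1.3, -0.3, -0.4]
width: 0.6
```

Call:
jog_arm(
  steps=[
    {"dp": [0.05,-0.5,0],"claw": 0,"turn": [0,0,0]},
    {"dp": [0.1,-0.97,0],"claw": 0,"turn": [0,0,0]},
    {"dp": [0.1,-0.97,0],"claw": 0,"turn": [0,0,0]},
    {"dp": [0.1,-0.97,0],"claw": 0,"turn": [0,0,0]},
  ],
)

```text
t: 8.18
ee_pos: [414.6, -95.1, 39.2]
orientation: [-1.297, 1.129, -1.085]
ft_force: [-0.7, 1.1, -0.2]
width: 0.7
```

```bash
python3 - <<'E'
from pose import *
o,M=st(); print(M.round(3))
grab('side','side5')
cv2.imwrite('pics/p5.png',cv2.imread('pics/side5.png')[60:420,160:560])
E
```

```text
t 8.18 p [414.6 -95.1  39.2] own [-194.9  -78.2] F [-0.7  1.1 -0.2] w 0.7
[[ 0.142 -0.034  0.989]
 [-0.99  -0.     0.142]
 [-0.004 -0.999 -0.034]]
```

View pics/p5.png

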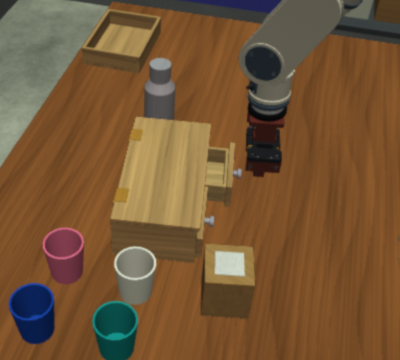

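The left drawer is home, with its knob at (208,220) close to the chest. The right knob is at (238,173), with the fingers in front of it. I correct 5 mm to the left and push.

Call:
jog_arm(
  steps=[
    {"dp": [0.0,0.07,0],"claw": 0,"turn": [0,0,0]},
    {"dp": [0.1,0.084,0],"claw": 0,"turn": [0,0,0]},
    {"dp": [0.2,0.097,0],"claw": 0,"turn": [0,0,0]},
    {"dp": [0.3,0.11,0],"claw": 0,"turn": [0,0,0]},
    {"dp": [0.4,0.123,0],"claw": 0,"turn": [0,0,0]},
    {"dp": [0.5,0.137,0],"claw": 0,"turn": [0,0,0]},
    {"dp": [0.6,0.15,0],"claw": 0,"turn": [0,0,0]},
    {"dp": [0.7,0.163,0],"claw": 0,"turn": [0,0,0]},
    {"dp": [0.77,0.173,0],"claw": 0,"turn": [0,0,0]},
    {"dp": [0.77,0.173,0],"claw": 0,"turn": [0,0,0]},
  ],
)

```text
t: 9.07
ee_pos: [477.4, -80.0, 39.1]
orientation: [-1.298, 1.126, -1.084]
ft_force: [0.5, -0.3, 0.5]
width: 0.4
```

Call:
jog_arm(
  steps=[
    {"dp": [0.04,0.005,0],"claw": 0,"turn": [0,0,0]},
    {"dp": [0.08,0.01,0],"claw": 0,"turn": [0,0,0]},
    {"dp": [0.11,0.015,0],"claw": 0,"turn": [0,0,0]},
    {"dp": [0.14,0.018,0],"claw": 0,"turn": [0,0,0]},
    {"dp": [0.14,0.018,0],"claw": 0,"turn": [0,0,0]},
  ],
)

```text
t: 9.48
ee_pos: [487.0, -78.7, 39.0]
orientation: [-1.3, 1.129, -1.082]
ft_force: [-7.0, -1.0, 3.1]
width: 0.4
```

```bash
python3 - <<'E'
from pose import *
o,M=st()
E
```

```text
t 9.48 p [487.  -78.7  39. ] own [-121.   -71.6] F [-7.  -1.   3.1] w 0.4
```

Same depth as on the left (own x -121). A small confirming press, then back off.

Call:
jog_arm(
  steps=[
    {"dp": [0.02,0.003,0],"claw": 0,"turn": [0,0,0]},
    {"dp": [0.04,0.005,0],"claw": 0,"turn": [0,0,0]},
    {"dp": [0.05,0.006,0],"claw": 0,"turn": [0,0,0]},
    {"dp": [0.05,0.006,0],"claw": 0,"turn": [0,0,0]},
  ],
)

```text
t: 9.82
ee_pos: [487.0, -78.5, 38.8]
orientation: [-1.305, 1.135, -1.077]
ft_force: [-14.1, -5.0, 9.3]
width: 0.3
```

Call:
jog_arm(
  steps=[
    {"dp": [-0.45,-0.06,0],"claw": 0,"turn": [0,0,0]},
    {"dp": [-0.95,-0.13,0],"claw": 0,"turn": [0,0,0]},
    {"dp": [-0.95,-0.13,0],"claw": 0,"turn": [0,0,0]},
    {"dp": [-0.95,-0.5,0.4],"claw": 0,"turn": [0,0,0]},
    {"dp": [-0.95,-1,0.9],"claw": 0,"turn": [0,0,0]},
    {"dp": [-0.95,-1,0.9],"claw": 0,"turn": [0,0,0]},
  ],
)

```text
t: 10.32
ee_pos: [413.5, -161.6, 113.9]
orientation: [-1.303, 1.13, -1.083]
ft_force: [0.9, -1.5, 1.2]
width: 0.4
```

Call:
jog_arm(
  steps=[
    {"dp": [0,-0.5,0.2],"claw": 0,"turn": [0,0,0]},
    {"dp": [0,-1,0.5],"claw": 0,"turn": [0,0,0]},
    {"dp": [0,-1,0.5],"claw": 0,"turn": [0,0,0]},
  ],
)

```text
t: 10.57
ee_pos: [416.4, -246.9, 157.5]
orientation: [-1.302, 1.124, -1.092]
ft_force: [1.5, -0.4, 1.2]
width: 0.6
```

Call:
jog_arm(
  steps=[
    {"dp": [0,-0.5,0],"claw": 0,"turn": [0,0,0]},
    {"dp": [0,-1,0],"claw": 0,"turn": [0,0,0]},
    {"dp": [0,-1,0],"claw": 0,"turn": [0,0,0]},
  ],
)

```text
t: 10.82
ee_pos: [418.1, -333.1, 158.8]
orientation: [-1.301, 1.121, -1.1]
ft_force: [1.2, -0.1, 0.2]
width: 0.7
```

Call:
jog_arm(
  steps=[
    {"dp": [0,-0.5,0],"claw": 0,"turn": [0,0,0]},
    {"dp": [0,-1,0],"claw": 0,"turn": [0,0,0]},
    {"dp": [0,-1,0],"claw": 0,"turn": [0,0,0]},
    {"dp": [0,-1,0],"claw": 0,"turn": [0,0,0]},
  ],
)

```text
t: 11.15
ee_pos: [418.2, -414.7, 158.4]
orientation: [-1.3, 1.122, -1.102]
ft_force: [-0.0, -0.1, 0.1]
width: -0.0
```

```bash
python3 - <<'E'
from pose import *
o,M=st()
d=grab('side','side6');t=grab('top','top6')
W=cloud(t)
old=cloud(dict(np.load('top0.npz')))
q=(W[...,:2]-C)@np.c_[ex,ey]
m=(abs(q[...,0]-0)<70)&(abs(q[...,1])<140)&(W[...,2]>80)
b=W[m]; A=np.c_[q[m],np.ones(m.sum())]; s=np.linalg.lstsq(A,b[:,2],rcond=None)[0]; print('lid plane slope x,y,z0',s.round(4),m.sum())
for n,y in(('L',72.5),('R',-72.5)):
    for lo,hi in((30,60),(60,72)):
        k=(abs(q[...,1]-y)<60)&(W[...,2]>lo)&(W[...,2]<hi)&(q[...,0]<-60)&(q[...,0]>-190)
        if k.sum(): print(n,lo,k.sum(),np.percentile(q[k][:,0],[2,50,98]).round(1))
for nm,(x,y,zlo,r) in dict(flask=(667,-220,170,60),carton=(427,211,90,80),beaker=(597,238,55,60)).items():
    for w_ in(old,W):
        k=(np.hypot(w_[...,0]-x,w_[...,1]-y)<r)&(w_[...,2]>zlo); print(nm,w_[k].mean(0).round(1),k.sum())
i=np.hstack([d['img'][60:420,160:560],t['img'][120:480,120:520]])[:,:,::-1]; cv2.imwrite('pics/p6.png',i)
E
```

```text
t 11.15 p [ 418.2 -414.7  158.4] own [-233.7 -395.5] F [-0.  -0.1  0.1] w -0.0
lid plane slope x,y,z0 [ 1.400000e-03 -5.000000e-04  1.054964e+02] 9641
L 30 161 [-110.6  -93.2  -92.3]
L 60 337 [-93.1 -87.8 -82.1]
R 30 160 [-110.5  -92.8  -91.7]
R 60 326 [-92.5 -87.5 -81.7]
flask [ 663.3 -217.4  188.9] 568
flask [ 663.4 -217.4  189. ] 565
carton [426.2 207.7 100.6] 1925
carton [426.2 207.7 100.7] 1925
beaker [590.5 243.4  76.9] 446
beaker [590.6 243.2  76.9] 449
```

View pics/p6.png

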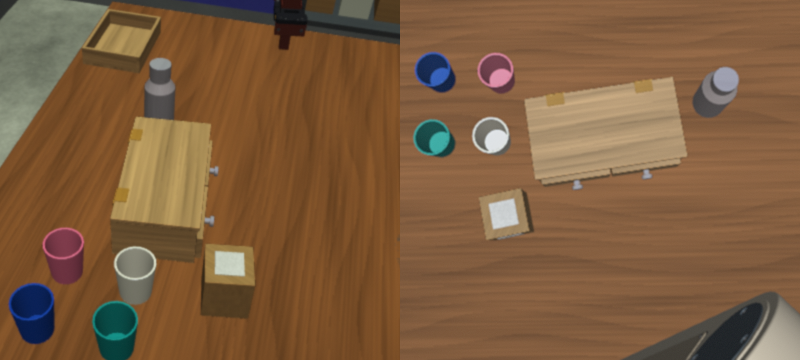

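Everything is shut. The lid slope is about 0.001 rad at z=105, the knob faces are at -110.5 (home is -110), and the neighbours have not moved.

```bash
python3 -c "
from workcell import ctrl
print(ctrl.close_job())"
```

```text
the job is handed in; nothing more can be done
None
```

I pushed the lid and both drawers shut with the closed fingertips, backed the arm clear, and handed the job in at about 11 s of the 56 s allowed. The interface reports no verdict.

- **Lid:** I pressed it down along its arc at about 1 rad/s, and it came to rest on the rim at about 31 N. The last top view shows it flat, with a slope of about 0.001 rad and its top at about 105 mm.
- **Drawers:** I pushed each by its knob at about 0.1 m/s until it stopped moving, at about 15 N of total force. Both knob faces are about 110.5 mm from the chest's centre (110 mm is fully home).
- **Flask, carton and beaker:** before and after measurements agree within 0.2 mm, and all three still stand upright.

No check failed or disagreed. The 0.5 mm difference at the knobs is inside the roughly 2 mm camera calibration.

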